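# Centre a leather-hard bowl in the trimming chuck

## Task

The upturned clay bowl on the trimming chuck stands a little off centre, between three rubber roller pads. Put a closed fingertip down into one of the open notches in the turning plate's rim and trace the engraved scale round clockwise (seen from above), lightly and at a steady pace, so that the plate turns with the finger and the pads close in together; stop when all three are snug on the bowl and hold it centred, not squeezed hard, then take the finger out and away. Do not touch, lift or tip the bowl itself, and leave the other things on the bench where they are.

Things in the scene. Friction and masses are not known exactly. Their poses are not given: they have to be found in the camera images.
- chuck: Self-centring trimming chuck, fixed to the table: a flat round black base 320 mm across and 20 mm high, with short white scale marks on its margin, 144 to 157 mm from the axis. On it turns a round pale metal plate 280 mm across, 24 mm thick, its top 46 mm above the table. The origin lies on the upright turning axis at table height; z points up.
- plate (a joint): Turn of the plate about its axis, radians: grows clockwise seen from above; 0 = pads fully open, stop at 1.6; it starts between 0 and 0.35. Turning it takes about 0.3 N m (2.6 N at a notch), and it stays where it is left. All three jaws, riding round with the plate, move inward together by 20 mm per radian and first meet a centred bowl at 1.1 rad; 1.2 is snug, 1.35 too hard.
- notch0 (a point): Centre of a rim notch, level with the plate's top, 115 mm from the axis; it turns with the plate. The three notches are open above and outward, run from 87 to 140 mm (the rim) from the axis, have radial side walls 52 mm apart at 115 mm, and show the black base (20 mm above the table) at the bottom. A closed fingertip goes in from above and pushes on the clockwise wall.
- notch1 (a point): The same, the next notch 120 degrees anticlockwise of notch0 seen from above.
- notch2 (a point): The same, the third notch, 240 degrees anticlockwise of notch0.
- bowl: Small leather-hard clay bowl standing upside down on the plate, plain brown, 0.2 to 0.42 kg: rim 100 mm across below, foot ring 57 mm across on top, 56 mm high. It starts up to 13 mm off the axis. The origin is the centre of its rim, on the plate; z points up to the foot.
- pad0: Upright black rubber roller pad, free to turn on its pin, 20 mm across, top 35 mm above the plate, at the inner end of a radial black jaw midway between notch0 and notch1. Origin: centre of its foot, on the plate's top. At plate = 0 its inner face is 72 mm from the axis. On the bowl it gives 3 N per mm, so 1 N per 0.017 rad past 1.1. Left alone the plate holds about 5 N per pad at most.
- pad1: The same, between notch1 and notch2.
- pad2: The same, between notch2 and notch0.
- bowl_large: Bystander: a larger upturned clay bowl, 112 mm across, 63 mm high, on the plywood board at the left. Origin at the centre of its underside.
- bowl_small: Bystander: a smaller upturned clay bowl, 86 mm across, 48 mm high, on the same board. Origin at the centre of its underside.
- mushroom: Bystander: clay mushroom, 62 mm across, 60 mm high, on the same board. Origin at the centre of its underside.
- wood_rib: Bystander: flat wooden kidney rib, 71x116x8 mm, lying left of the chuck. Origin at the centre of its underside.
- loop_tool: Bystander: loop trimming tool with a wooden handle, 189 mm long, 12 mm high, lying right of the chuck. Origin at the centre of its underside.
- needle_tool: Bystander: needle tool, 158 mm long, 10 mm high, lying beyond the loop tool. Origin at the centre of its underside.
- water_pot: Bystander: pale plastic water pot, 99 mm across, 76 mm high, near left. Origin at the centre of its underside.
- ring_cutter: Bystander: round tin cutter, 69 mm across, 31 mm high, near right. Origin at the centre of its underside.
Things that resemble listed ones, but are neither listed nor needed, are in the scene too. Leave any blue or yellow look-alike of the bowl alone.

How it is judged:
By the outcome, as a careful person would: the job done as asked, in the order asked, and still so for the second after the job is handed in, with the robot touching nothing.
It also fails if it takes over 38 s, if anything falls off the work surface, if the arm or the gripper's body presses on something with over 40 N, if the wrist force passes 120 N, or if a joint passes its speed limit or range.

## Robot

A 6-joint arm with a two-finger parallel gripper is mounted at the origin on the work surface; the furniture and walls round the work are solid. World frame = base frame: x ahead of the robot, y to its left, z up, the work surface at z = 0. Lengths are in m, angles in rad, forces in N, time in s.
With the tool pointing down it reaches from about 0.3 to 0.75 m from the base axis. Payload 8.5 kg.
Tool frame: the origin (TCP) lies at the very end of the fingers, on their centre line; the grasp point (between the pads) lies 19 mm behind it; z points along the fingers, y is the line along which they close (so a half turn about z gives the same grasp; the last joint's range is limited). The gripper opens to 88 mm and grips with 3 to 60 N. Pads are 18 mm wide; open, the fingers measure 123 mm over their backs; the gripper's body (75 mm by 187 mm) begins 45 mm behind the grasp point.
Start: joints at [-1.532, 0.381, 1.297, -0, 1.464, -0.215], TCP at [0.138, -0.532, 0.21] pointing down, gripper open.
Joint ranges: [-3.11, 3.11], [-0.89, 2.33], [0.22, 2.48], [-1.42, 4.56], [0.17, 2.85], [-2.88, 2.88]. Speed limits (rad/s): [2.39, 2.39, 3.14, 3.14, 3.14, 3.14].

## Interface

Orientations are given as a unit quaternion [x, y, z, w].
In Python, from station import manip, imaging gives the robot as it stands. The module is installed in compiled form; this text tells all that it offers.
- The arm moves only by the shell command python3 -m handwheel 'ROWS' [FORCE]. ROWS is JSON, a list of rows, each an object with "jaw": the closure, from -1 (fully open) to 1 (shut); "xyz": the shift along the world's x, y, z in m, a list of three; "angular": the turn, a rotation vector about the world's x, y, z in rad, a list of three. In form: [{"jaw": jaw, "xyz": [tx, ty, tz], "angular": [rx, ry, rz]}, ...]. A call has 1 to 12 rows; each row shifts and turns the commanded pose from where the row before left it; what a row does not reach is not made up. A row lasts 1/12 s, in which the tool goes at most 41.7 mm and 7.16 degrees, less where a joint would pass 70% of its speed; a pose out of reach is approached as far as the arm can. A call is refused whole if a number of a shift passes 0.0417 or a number of a turn 0.125, either way. A call with a gripper value outside its range is refused whole. The fingers move at their own pace and stop on an object; FORCE is the grip in N (left out, the last holds). Time passes only in rows, so rows that do not move let the fingers close. It gives the time, the measured TCP pose, the force, the opening and the grip force at its end, in the units of the state.
- manip.observe(): the state, without advancing time (a new reading comes with each control period).
- imaging.get_image(name): name is "side" or "top"; returns a dict with "pixels" (480x640x3 uint8, red, green, blue), "fx", "fy", "cx", "cy" (pixels), "R" (3x3) and "t" (3): a world point X has camera coordinates R X + t. Camera axes: x right, y down, z forward; pixel columns grow to the right and rows downward; lengths in m; the calibration is good to about 2 mm. A picture is of the moment at which its call begins. There is no depth.
- manip.finish_job(): hands the job in; it is judged then, once.
The state is a dict: "time_s": time; "joint_pos": joint angles; "joint_vel": joint speeds; "joint_torque": joint torques, N m; "eef_pos": TCP position; "eef_rot": TCP orientation; "force": force on the tool from outside, world axes, zero at the start; "ft_torque": the same for the moment, N m; "width": finger opening in m; "gripper_force": force on a finger pad.
Only numpy, scipy, OpenCV 4.12 (cv2) and the standard library are available. Lean on these libraries where they do the work, as an engineer would, in place of code of your own. Each camera call takes 0.05 s, during which the arm holds its last target. There are 200 camera calls.

## Working session

There is one attempt and no reset: what is moved stays moved. The work goes in short steps, Python scripts to look and compute and a shell command to move; the robot and the scene stay as the last step left them, time stands still between calls to the robot, and variables do not carry over. Pictures are saved under pics/ and viewed, at most 11 in all, crops included, and the job is handed in when it is done.

```bash
mkdir -p pics
python3 - <<'E'
from station import manip, imaging
import cv2,numpy as np
s=manip.observe();print({k:np.round(v,3).tolist() for k,v in s.items()})
for n in("side","top"):
    d=imaging.get_image(n);cv2.imwrite(f"pics/{n}0.png",d["pixels"][:,:,::-1])
    print(n,d["fx"],d["fy"],d["cx"],d["cy"],np.round(d["R"],4).tolist(),np.round(d["t"],4))
E
```

```text
{'time_s': 0.0, 'joint_pos': [-1.532, 0.381, 1.298, -0.0, 1.464, -0.215], 'joint_vel': [-0.0, -0.002, 0.001, 0.0, -0.001, -0.001], 'joint_torque': [0.001, -43.793, -22.456, 0.071, 0.035, -0.0], 'eef_pos': [0.138, -0.532, 0.209], 'eef_rot': [0.992, 0.127, 0.0, -0.001], 'force': [-0.978, -0.053, -0.242], 'ft_torque': [-0.002, -0.014, -0.003], 'gripper_force': 0.0, 'width': 0.088}
side 591.1331326195362 591.1331326195362 309.34353669143974 229.59629666298054 [[0.97, -0.2429, -0.0038], [-0.1651, -0.6478, -0.7437], [0.1782, 0.722, -0.6685]] [-0.5246  0.1667  1.4934]
top 585.6710514587633 585.6710514587633 318.64590980219157 241.77313805310766 [[0.0031, -1.0, -0.0035], [-0.9953, -0.0028, -0.0966], [0.0966, 0.0038, -0.9953]] [0.0485 0.5661 1.5025]
```

View pics/top0.png

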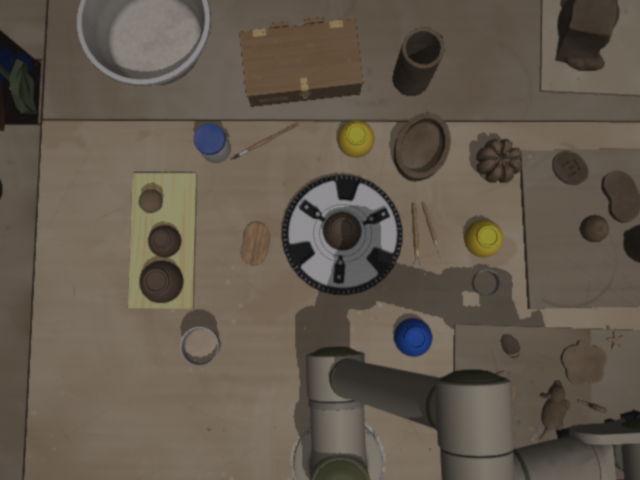

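View pics/side0.png

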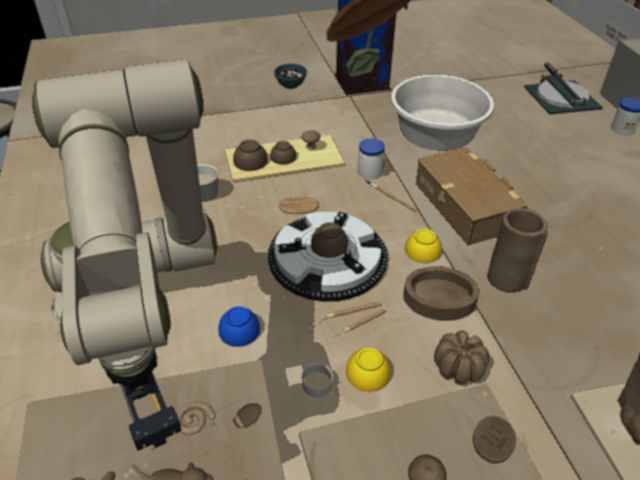

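The top view shows the chuck at about (342,235), with notches near (347,187), (303,260) and (380,260) and the jaws between them. I'll rectify this view onto the plate plane to measure it.

```bash
cat > h.py <<'E'
from station import manip, imaging
import cv2,numpy as np
def rect(d,z,c=(0.55,0),h=0.2,s=2500):
    """orthophoto of plane z: column grows with -y, row with -x; s px/m"""
    n=int(2*h*s); K=np.array([[d["fx"],0,d["cx"]],[0,d["fy"],d["cy"]],[0,0,1]])
    P=K@np.c_[d["R"],d["t"]]
    H=P[:,[0,1]]; H=np.c_[H,P[:,2]*z+P[:,3]]
    A=np.array([[0,-1/s,c[0]+h],[-1/s,0,c[1]+h],[0,0,1]])
    return cv2.warpPerspective(d["pixels"],H@A,(n,n),flags=cv2.INTER_CUBIC|cv2.WARP_INVERSE_MAP),A
def ray(d,u,v,z):
    R=np.array(d["R"]);o=-R.T@d["t"];w=R.T@[(u-d["cx"])/d["fx"],(v-d["cy"])/d["fy"],1]
    return (o+w*(z-o[2])/w[2])[:2]
E
python3 - <<'E'
from h import *
d=imaging.get_image("top")
print("rough",ray(d,342,235,.046))
im,A=rect(d,.046,ray(d,342,235,.046))
hsv=cv2.cvtColor(im,cv2.COLOR_RGB2HSV)
g=((hsv[...,2]>115)&(hsv[...,1]<45)).astype(np.uint8)
# keep big component
n,l,st,ce=cv2.connectedComponentsWithStats(g); k=1+np.argmax(st[1:,4]); m=(l==k).astype(np.uint8)
hull=cv2.convexHull(cv2.findContours(m,0,2)[0][0])
(cx,cy),r=cv2.minEnclosingCircle(hull); e=cv2.fitEllipse(hull)
print("circle",(A@[cx,cy,1])[:2],r/2500,"ell",(A@[*e[0],1])[:2],np.array(e[1])/5000)
C=(A@[*e[0],1])[:2]
im,A=rect(d,.046,C)
cv2.imwrite("pics/rect0.png",cv2.resize(im,(600,600))[:,:,::-1] if im.shape[0]>600 else im[:,:,::-1])
E
ls pics
```

```text
rough [ 0.58192237 -0.01012792]
circle [ 0.60972237 -0.02392792] 0.1356280517578125 ell [ 0.62641088 -0.03388298] [0.0909346  0.12980396]
rect0.png
side0.png
top0.png
```

View pics/rect0.png

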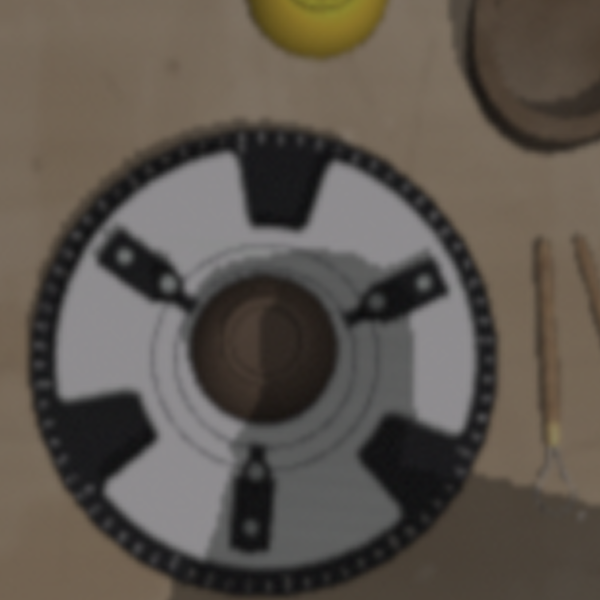

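The rectified view shows the plate centred near (264,360), with clear notches and jaws. The arm's shadow broke the mask, so I'll relax it and take polar profiles.

```bash
cat >> h.py <<'E'
def plate(d,c=(0.586,-0.010)):
    im,A=rect(d,.046,c,.16)
    hsv=cv2.cvtColor(im,cv2.COLOR_RGB2HSV).astype(int); g=((hsv[...,2]>65)&(hsv[...,1]<50)).astype(np.uint8)
    yy,xx=np.nonzero(g); rr=np.hypot(xx-400,yy-400); k=rr<365
    return im,A,g
def prof(g,A,C,r):
    a=np.deg2rad(np.arange(0,360,.5)); p=np.linalg.inv(A)@np.array([C[0]+r*np.cos(a),C[1]+r*np.sin(a),a*0+1])
    v=cv2.remap(g.astype(np.float32),p[0].astype(np.float32)[None],p[1].astype(np.float32)[None],cv2.INTER_LINEAR)[0]>.5
    e=[];
    s=int(np.argmax(v)); w=np.roll(v,-s); idx=np.flatnonzero(np.diff(w.astype(int)))
    for i,j in zip(idx[::2],idx[1::2]): e.append((((i+s+1)/2)%360,((j+s+1)/2)%360))
    return e
E
python3 - <<'E'
from h import *
d=imaging.get_image("top"); im,A,g=plate(d)
g=cv2.morphologyEx(g,cv2.MORPH_OPEN,np.ones((5,5),np.uint8))
n,l,st,ce=cv2.connectedComponentsWithStats(g); print(st[st[:,4]>3000])
yy,xx=np.nonzero(g); q=np.hypot(xx-400,yy-400)<362
hull=cv2.convexHull(np.c_[xx,yy][q].astype(np.int32))
ctr=hull[:,0].astype(float); 
from scipy.optimize import least_squares
f=least_squares(lambda p:np.hypot(ctr[:,0]-p[0],ctr[:,1]-p[1])-p[2],[400,400,350],loss="soft_l1")
C=(A@[*f.x[:2],1])[:2]; print("C",C,"r",f.x[2]/2500,np.abs(f.fun).max()/2500)
for r in (.1,.108,.115,.122,.13): print(r,prof(g,A,C,r))
cv2.imwrite("pics/g.png",g*255)
E
```

```text
[[     0      0    800    800 378367]
 [    50     50    707    695 259608]]
C [ 0.58785425 -0.01077735] r 0.14115419121008604 0.0023047106216147768
0.1 [(np.float64(46.5), np.float64(62.0)), (np.float64(104.0), np.float64(127.0)), (np.float64(167.0), np.float64(183.5)), (np.float64(222.0), np.float64(248.0)), (np.float64(287.5), np.float64(303.5))]
0.108 [(np.float64(47.5), np.float64(61.5)), (np.float64(103.5), np.float64(127.5)), (np.float64(167.5), np.float64(183.0)), (np.float64(222.0), np.float64(247.5)), (np.float64(289.0), np.float64(303.5))]
0.115 [(np.float64(48.0), np.float64(52.0)), (np.float64(57.0), np.float64(61.0)), (np.float64(103.5), np.float64(127.5)), (np.float64(168.0), np.float64(182.5)), (np.float64(222.0), np.float64(247.0)), (np.float64(289.5), np.float64(293.5)), (np.float64(298.0), np.float64(302.5))]
0.122 [(np.float64(48.5), np.float64(60.5)), (np.float64(103.5), np.float64(127.5)), (np.float64(169.0), np.float64(182.0)), (np.float64(222.0), np.float64(247.0)), (np.float64(290.0), np.float64(302.5))]
0.13 [(np.float64(49.5), np.float64(59.0)), (np.float64(103.0), np.float64(127.5)), (np.float64(172.0), np.float64(178.0)), (np.float64(222.0), np.float64(247.5))]
```

Run:
```python
from h import *
d=imaging.get_image("top"); im,A=rect(d,.081,(.588,-.011),.1,3000)
a=cv2.convertScaleAbs(im,alpha=1.6); cv2.imwrite("pics/z81.png",a[:,:,::-1])
for r in(60,72,82,92): pass
```

```text
(no output)
```

View pics/z81.png

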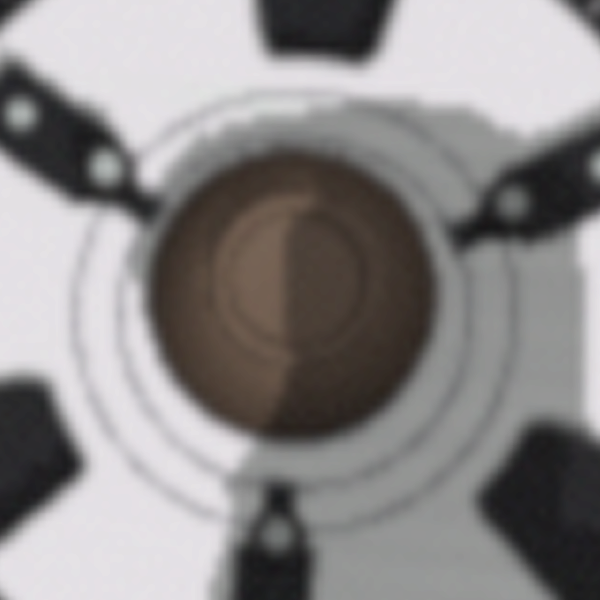

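```bash
python3 -m handwheel '[{"jaw":1,"xyz":[0.0175,0.0194,0],"angular":[0,0,0.032]},{"jaw":1,"xyz":[0.0175,0.0194,0],"angular":[0,0,0.032]},{"jaw":1,"xyz":[0.0175,0.0194,0],"angular":[0,0,0.032]},{"jaw":1,"xyz":[0.0175,0.0194,0],"angular":[0,0,0.032]},{"jaw":1,"xyz":[0.0175,0.0194,0],"angular":[0,0,0.032]},{"jaw":1,"xyz":[0.0175,0.0194,0],"angular":[0,0,0.032]},{"jaw":1,"xyz":[0.0175,0.0194,0],"angular":[0,0,0.032]},{"jaw":1,"xyz":[0.0175,0.0194,0],"angular":[0,0,0.032]},{"jaw":1,"xyz":[0.0175,0.0194,0],"angular":[0,0,0.032]},{"jaw":1,"xyz":[0.0175,0.0194,0],"angular":[0,0,0.032]},{"jaw":1,"xyz":[0.0175,0.0194,0],"angular":[0,0,0.032]}]' 10
python3 -m handwheel '[{"jaw":1,"xyz":[0.0175,0.0194,0],"angular":[0,0,0.032]},{"jaw":1,"xyz":[0.0175,0.0194,0],"angular":[0,0,0.032]},{"jaw":1,"xyz":[0.0175,0.0194,0],"angular":[0,0,0.032]},{"jaw":1,"xyz":[0.0175,0.0194,0],"angular":[0,0,0.032]},{"jaw":1,"xyz":[0.0175,0.0194,0],"angular":[0,0,0.032]},{"jaw":1,"xyz":[0.0175,0.0194,0],"angular":[0,0,0.032]},{"jaw":1,"xyz":[0.0175,0.0194,0],"angular":[0,0,0.032]},{"jaw":1,"xyz":[0.0175,0.0194,0],"angular":[0,0,0.032]},{"jaw":1,"xyz":[0.0175,0.0194,0],"angular":[0,0,0.032]},{"jaw":1,"xyz":[0.0175,0.0194,0],"angular":[0,0,0.032]},{"jaw":1,"xyz":[0.0175,0.0194,0],"angular":[0,0,0.032]},{"jaw":1,"xyz":[0,0,0],"angular":[0,0,0]}]'
```

```text
time_s: 1.17
eef_pos: [0.3313, -0.3179, 0.21]
eef_rot: [0.954, 0.299, 0.0, 0.0]
force: [-0.0, 0.3, -0.5]
width: 0.0169
gripper_force: 0.0
time_s: 2.17
eef_pos: [0.5249, -0.1027, 0.2096]
eef_rot: [0.886, 0.463, 0.0, -0.0]
force: [-0.1, 0.7, -0.1]
width: 0.0001
gripper_force: 0.0
```

```bash
python3 -m handwheel '[{"jaw":1,"xyz":[-0.003,-0.002,-0.02],"angular":[0,0,0]},{"jaw":1,"xyz":[0,0,-0.025],"angular":[0,0,0]},{"jaw":1,"xyz":[0,0,-0.025],"angular":[0,0,0]},{"jaw":1,"xyz":[0,0,-0.025],"angular":[0,0,0]},{"jaw":1,"xyz":[0,0,-0.025],"angular":[0,0,0]},{"jaw":1,"xyz":[0,0,-0.01],"angular":[0,0,0]},{"jaw":1,"xyz":[0,0,-0.01],"angular":[0,0,0]},{"jaw":1,"xyz":[0,0,0],"angular":[0,0,0]}]'
python3 - <<'E'
from h import *
d=imaging.get_image("side"); cv2.imwrite("pics/s1.png",cv2.resize(d["pixels"][150:350,200:440,::-1],None,fx=3,fy=3,interpolation=2))
E
```

```text
time_s: 2.83
eef_pos: [0.5188, -0.1076, 0.0682]
eef_rot: [0.888, 0.461, -0.001, -0.001]
force: [-0.6, -0.2, 0.4]
width: 0.0004
gripper_force: 0.0
```

View pics/s1.png

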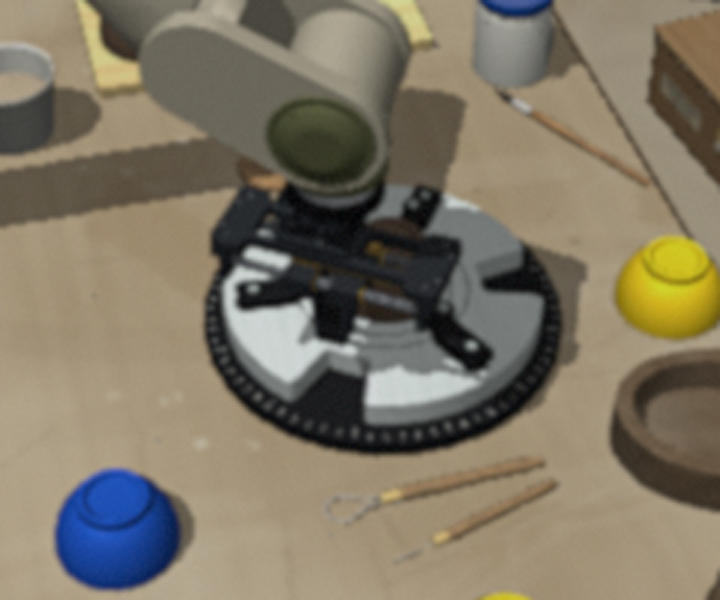

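The picture shows the fingertip at crop (335,320), well short of the near notch at crop (335,395). I'll check the projection before going lower.

Run:
```python
from h import *
s=manip.observe(); print(s["eef_pos"])
d=imaging.get_image("side")
def pj(X):
    p=np.array(d["R"])@X+d["t"]; return d["fx"]*p[0]/p[2]+d["cx"],d["fy"]*p[1]/p[2]+d["cy"]
def crop(X): u,v=pj(np.array(X)); return round((u-200)*3),round((v-150)*3)
print("tcp",crop(s["eef_pos"]),"centre",crop([.588,-.011,.046]))
for a in(-125,-5,115): print(a,crop([.588+.115*np.cos(np.deg2rad(a)),-.011+.115*np.sin(np.deg2rad(a)),.046]))
```

```text
[ 0.51942877 -0.10776286  0.06934092]
tcp (334, 359) centre (383, 287)
-125 (337, 376)
-5 (511, 273)
115 (302, 220)
```

Run:
```python
from h import *
d=imaging.get_image("side"); c=cv2.convertScaleAbs(d["pixels"][215:315,260:380,::-1],alpha=1.8)
cv2.imwrite("pics/s2.png",cv2.resize(c,None,fx=6,fy=6,interpolation=2))
```

```text
(no output)
```

View pics/s2.png

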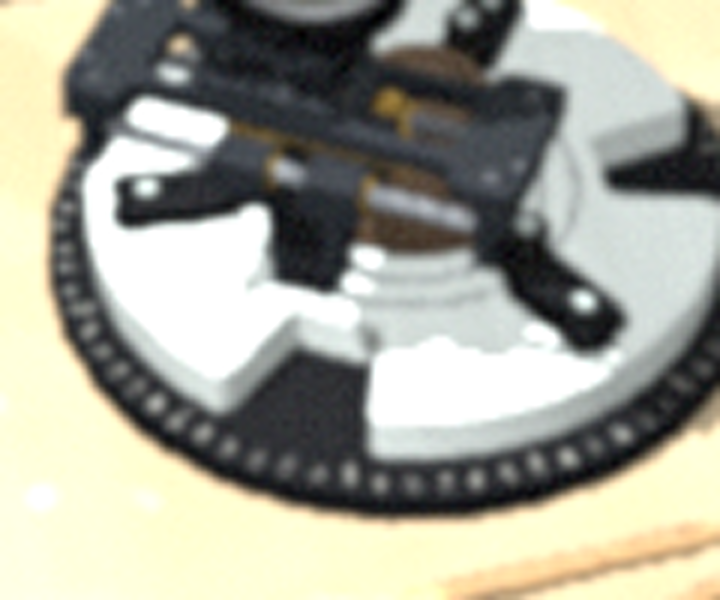

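The fingertip looks about 7 px higher than projected, while the plate fits to about 2 px. I'll overlay the predicted outlines on both views.

Run:
```python
from h import *
from scipy.spatial.transform import Rotation as Ro
s=manip.observe(); T=np.array(s["eef_pos"]); Q=Ro.from_quat(s["eef_rot"]).as_matrix(); print(T)
a=np.linspace(0,2*np.pi,73); out=[]
for n,(u0,v0) in dict(side=(255,195),top=(285,170)).items():
    d=imaging.get_image(n); k=5 if n=="side" else 3; k=4;w,h=100,140
    c=cv2.resize(cv2.convertScaleAbs(d["pixels"][v0:v0+130,u0:u0+125,::-1],alpha=1.4),None,fx=3.2,fy=3.2,interpolation=2); k=3.2
    def pl(X,col):
        p=X@np.array(d["R"]).T+d["t"]; uv=np.c_[d["fx"]*p[:,0]/p[:,2]+d["cx"]-u0,d["fy"]*p[:,1]/p[:,2]+d["cy"]-v0]
        cv2.polylines(c,[np.int32((uv+.5)*k)],False,col,1)
    C=np.array([.588,-.011])
    for r,z,col in((.16,.02,(0,0,255)),(.16,0,(0,0,255)),(.14,.046,(0,160,0))): pl(np.c_[C[0]+r*np.cos(a),C[1]+r*np.sin(a),a*0+z],col)
    def box(hx,hy,z,col):pl(T+np.array([[x*hx,y*hy,z] for x,y in((1,1),(1,-1),(-1,-1),(-1,1),(1,1))])@Q.T,col)
    box(.009,.0175,0,(255,0,255)); box(.009,.0175,-.064,(255,0,255)); box(.0375,.0935,-.064,(255,128,0))
    out.append(c)
cv2.imwrite("pics/ov.png",np.hstack(out))
```

```text
[ 0.52024872 -0.10794054  0.07059831]
```

View pics/ov.png

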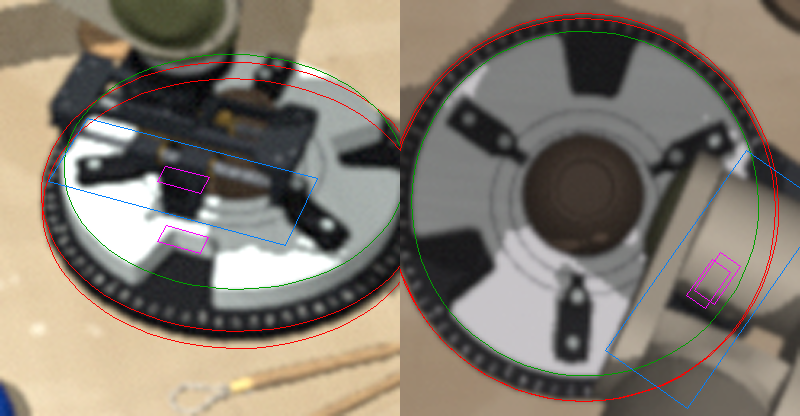

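```bash
O='import numpy as np
from station import manip
s=manip.observe();print({k:np.round(s[k],4).tolist() for k in("time_s","joint_pos","joint_vel","eef_pos","eef_rot","force")})'
python3 -c "$O"; python3 -m handwheel '[{"jaw":1,"xyz":[0,0,0],"angular":[0,0,0]},{"jaw":1,"xyz":[0,0,0],"angular":[0,0,0]}]'; python3 -c "$O"
python3 - <<'E'
from h import *
d=imaging.get_image("side"); p=d["pixels"][225:300,280:345].astype(int); 
print(p[:,311-280].mean(1).round().astype(int).tolist());
E
python3 -c "$O"
```

```text
{'time_s': 3.0833, 'joint_pos': [-0.4273, 0.4935, 1.5578, -0.0, 1.0888, 0.1859], 'joint_vel': [0.001, 0.0015, 0.0035, -0.001, -0.0, -0.0002], 'eef_pos': [0.5204, -0.1079, 0.0708], 'eef_rot': [0.8875, 0.4607, 0.0004, 0.0006], 'force': [-0.777, -0.697, -0.0595]}
time_s: 3.25
eef_pos: [0.5202, -0.1076, 0.0704]
eef_rot: [0.888, 0.461, 0.0, 0.0]
force: [0.7, 0.0, 0.1]
width: 0.0003
gripper_force: 0.0
{'time_s': 3.25, 'joint_pos': [-0.427, 0.4939, 1.5583, 0.0, 1.0886, 0.186], 'joint_vel': [0.0006, 0.0044, 0.0018, -0.0007, -0.0004, -0.0006], 'eef_pos': [0.5202, -0.1076, 0.0704], 'eef_rot': [0.8875, 0.4608, 0.0003, 0.0003], 'force': [0.7448, 0.0297, 0.1418]}
[23, 21, 20, 19, 11, 16, 29, 34, 33, 29, 28, 28, 25, 32, 29, 27, 30, 42, 51, 49, 39, 28, 25, 25, 22, 16, 15, 14, 9, 12, 11, 11, 13, 19, 23, 19, 17, 45, 112, 175, 197, 179, 144, 125, 125, 127, 120, 104, 66, 34, 27, 28, 30, 28, 27, 28, 29, 27, 29, 30, 28, 29, 30, 28, 25, 26, 29, 30, 38, 41, 34, 22, 14, 23, 64]
{'time_s': 3.3, 'joint_pos': [-0.4271, 0.494, 1.5583, 0.0, 1.0885, 0.186], 'joint_vel': [0.0006, 0.0031, 0.0013, -0.0002, -0.0017, -0.0001], 'eef_pos': [0.5202, -0.1076, 0.0704], 'eef_rot': [0.8875, 0.4608, 0.0002, 0.0003], 'force': [-0.1823, -0.3121, -0.0175]}
```

```bash
python3 -m handwheel '[{"jaw":1,"xyz":[0.001,0.001,-0.008],"angular":[0,0,0]},{"jaw":1,"xyz":[0,0,-0.007],"angular":[0,0,0]},{"jaw":1,"xyz":[0,0,0],"angular":[0,0,0]}]'
python3 - <<'E'
from h import *
d=imaging.get_image("side"); p=d["pixels"][225:300,280:345].astype(int); 
print(p[:,311-280].mean(1).round().astype(int).tolist()); 
c=cv2.convertScaleAbs(d["pixels"][235:295,280:350,::-1],alpha=1.6); a=cv2.resize(c,None,fx=6,fy=6,interpolation=2)
d=cv2.imread("pics/side0.png")[340:460,90:210]; a2=cv2.resize(d,(360,360),interpolation=2)
cv2.drawMarker(a2,(int((153.4-90)*3),int((427.6-340)*3)),(0,0,255),0,10,1)
cv2.imwrite("pics/s3.png",np.hstack([a,a2]))
E
```

```text
time_s: 3.55
eef_pos: [0.5203, -0.1061, 0.0533]
eef_rot: [0.887, 0.461, -0.001, -0.001]
force: [-0.2, -0.2, -0.2]
width: 0.0005
gripper_force: 0.0
[11, 7, 6, 15, 24, 20, 24, 20, 15, 14, 20, 30, 36, 29, 27, 31, 27, 29, 30, 30, 27, 30, 43, 54, 52, 40, 30, 23, 26, 27, 20, 17, 13, 10, 12, 11, 16, 15, 18, 26, 18, 23, 47, 90, 117, 126, 121, 104, 67, 36, 25, 28, 26, 28, 28, 28, 25, 27, 29, 31, 30, 29, 31, 28, 25, 30, 30, 29, 38, 41, 35, 21, 12, 24, 66]
```

View pics/s3.png

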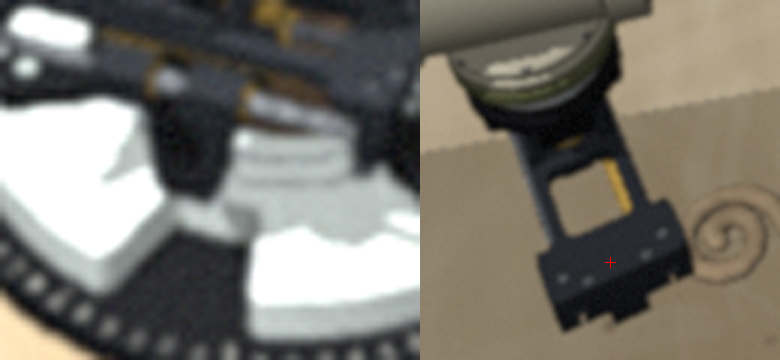

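The fingertip at crop (190,195) has moved down as commanded but still projects about 7 px high. I'll descend gently and use force to tell whether the offset is vertical or horizontal.

```bash
python3 -m handwheel '[{"jaw":1,"xyz":[0,0,-0.004],"angular":[0,0,0]},{"jaw":1,"xyz":[0,0,-0.004],"angular":[0,0,0]},{"jaw":1,"xyz":[0,0,-0.003],"angular":[0,0,0]},{"jaw":1,"xyz":[0,0,0],"angular":[0,0,0]}]'
python3 - <<'E'
from h import *
d=imaging.get_image("side"); p=d["pixels"][255:285,280:345].astype(int); 
for c in(305,308,311,314): print(c,p[:,c-280].mean(1).round().astype(int).tolist());
E
```

```text
time_s: 3.93
eef_pos: [0.5208, -0.1065, 0.0433]
eef_rot: [0.888, 0.461, -0.0, -0.0]
force: [0.8, 0.2, 0.1]
width: 0.0005
gripper_force: 0.0
305 [19, 23, 33, 40, 41, 50, 61, 63, 70, 86, 112, 136, 155, 163, 148, 117, 94, 84, 85, 83, 76, 57, 34, 25, 24, 25, 31, 30, 29, 27]
308 [17, 16, 14, 15, 15, 13, 12, 13, 14, 21, 18, 18, 21, 18, 31, 56, 78, 79, 60, 35, 22, 28, 27, 30, 25, 30, 27, 27, 28, 26]
311 [25, 25, 23, 19, 15, 14, 15, 13, 14, 16, 20, 20, 22, 15, 23, 49, 81, 88, 64, 35, 27, 25, 28, 30, 30, 25, 28, 28, 27, 29]
314 [30, 25, 25, 26, 22, 22, 22, 21, 25, 22, 19, 21, 23, 22, 21, 31, 61, 93, 93, 66, 34, 25, 27, 27, 28, 28, 27, 31, 29, 30]
```

```bash
python3 -m handwheel '[{"jaw":1,"xyz":[0,0,-0.004],"angular":[0,0,0]},{"jaw":1,"xyz":[0,0,-0.004],"angular":[0,0,0]},{"jaw":1,"xyz":[0,0,-0.003],"angular":[0,0,0]},{"jaw":1,"xyz":[0,0,0],"angular":[0,0,0]}]'
python3 - <<'E'
from h import *
d=imaging.get_image("side"); c=cv2.convertScaleAbs(d["pixels"][235:295,280:350,::-1],alpha=1.6)
cv2.imwrite("pics/s4.png",cv2.resize(c,None,fx=7,fy=7,interpolation=2))
E
```

```text
time_s: 4.32
eef_pos: [0.5207, -0.1064, 0.0322]
eef_rot: [0.888, 0.461, -0.0, -0.0]
force: [0.6, 0.0, 0.4]
width: 0.0004
gripper_force: 0.0
```

View pics/s4.png

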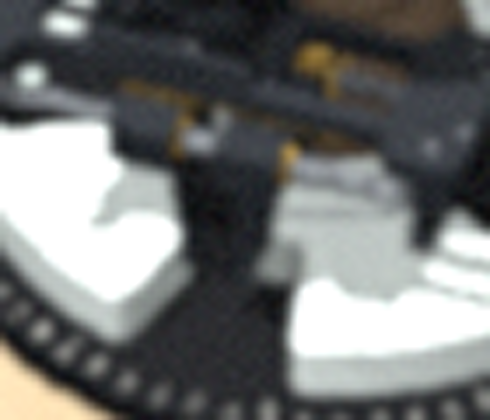

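The finger is centred in the notch with no contact, so I'll compute the arc steps.

```bash
cat > arc.py <<'E'
from h import *
import sys
n,dt=int(sys.argv[1]),float(sys.argv[2]); C=np.array([.588,-.011])
v=np.array(manip.observe()["eef_pos"])[:2]-C; p=np.arctan2(v[1],v[0]); r=np.hypot(*v); print("r",r,"phi",np.degrees(p))
a=p-dt*np.arange(n+1); q=C+np.linspace(r,.115,n+1)[:,None]*np.c_[np.cos(a),np.sin(a)]
print((np.diff(q,axis=0)*1e4).round().astype(int).tolist())
E
python3 arc.py 12 .03
```

```text
r 0.11670907821011173 phi -125.0956513283847
[[-27, 22], [-27, 22], [-26, 23], [-25, 24], [-25, 25], [-24, 25], [-23, 26], [-22, 27], [-21, 27], [-20, 28], [-20, 29], [-19, 29]]
```

```bash
python3 -m handwheel '[{"jaw":1,"xyz":[-0.0027,0.0022,-0.004],"angular":[0,0,-0.03]},{"jaw":1,"xyz":[-0.0027,0.0022,-0.002],"angular":[0,0,-0.03]},{"jaw":1,"xyz":[-0.0026,0.0023,0],"angular":[0,0,-0.03]},{"jaw":1,"xyz":[-0.0025,0.0024,0],"angular":[0,0,-0.03]},{"jaw":1,"xyz":[-0.0025,0.0025,0],"angular":[0,0,-0.03]},{"jaw":1,"xyz":[-0.0024,0.0025,0],"angular":[0,0,-0.03]}]'
python3 -m handwheel '[{"jaw":1,"xyz":[-0.0023,0.0026,0],"angular":[0,0,-0.03]},{"jaw":1,"xyz":[-0.0022,0.0027,0],"angular":[0,0,-0.03]},{"jaw":1,"xyz":[-0.0021,0.0027,0],"angular":[0,0,-0.03]},{"jaw":1,"xyz":[-0.0020,0.0028,0],"angular":[0,0,-0.03]}]'
cat >> h.py <<'E'
def notches(n="top"):
    d=imaging.get_image(n); im,A,g=plate(d,(.588,-.011))
    return [e for r in(.1,.108,.122) for e in prof(g,A,(.588,-.011),r)]
E
python3 -c "
from h import *
print(np.round(notches(),1).tolist())"; python3 arc.py 12 .03
```

```text
time_s: 4.87
eef_pos: [0.5057, -0.0924, 0.0271]
eef_rot: [0.926, 0.378, 0.0, 0.0]
force: [-0.4, 0.1, 0.6]
width: 0.0003
gripper_force: 0.0
time_s: 5.2
eef_pos: [0.4971, -0.0816, 0.0271]
eef_rot: [0.947, 0.322, 0.0, 0.0]
force: [-0.2, -0.1, -0.7]
width: 0.0007
gripper_force: 0.0
[[46.5, 63.5], [102.5, 127.0], [167.5, 184.0], [185.0, 186.0], [204.0, 210.0], [287.0, 303.5], [47.0, 63.0], [102.0, 127.5], [167.5, 184.5], [199.5, 213.0], [287.5, 303.5], [48.5, 62.0], [102.0, 127.5], [169.0, 181.0], [205.0, 217.5], [255.5, 267.5], [289.5, 302.0]]
r 0.11515066087927399 phi -142.50234014884097
[[-21, 28], [-20, 28], [-19, 29], [-18, 30], [-17, 30], [-16, 31], [-15, 31], [-14, 31], [-13, 32], [-12, 32], [-11, 33], [-10, 33]]
```

The plate didn't turn and the force stayed near zero, so the finger passed over it. The real tip is about 20 mm higher than reported, matching the 7 px offset. I'll back up to the notch centre, raised slightly, and go deeper.

```bash
python3 -m handwheel '[{"jaw":1,"xyz":[0,0,0.008],"angular":[0,0,0]},{"jaw":1,"xyz":[0.0041,-0.0039,0],"angular":[0,0,0.05]},{"jaw":1,"xyz":[0.0041,-0.0039,0],"angular":[0,0,0.05]},{"jaw":1,"xyz":[0.0041,-0.0039,0],"angular":[0,0,0.05]},{"jaw":1,"xyz":[0.0041,-0.0039,0],"angular":[0,0,0.05]},{"jaw":1,"xyz":[0.0041,-0.0039,0],"angular":[0,0,0.05]},{"jaw":1,"xyz":[0.0041,-0.0039,0],"angular":[0,0,0.05]},{"jaw":1,"xyz":[0,0,0],"angular":[0,0,0]}]'
python3 -m handwheel '[{"jaw":1,"xyz":[0,0,-0.004],"angular":[0,0,0]},{"jaw":1,"xyz":[0,0,-0.004],"angular":[0,0,0]},{"jaw":1,"xyz":[0,0,-0.004],"angular":[0,0,0]},{"jaw":1,"xyz":[0,0,-0.004],"angular":[0,0,0]},{"jaw":1,"xyz":[0,0,0],"angular":[0,0,0]}]'
python3 -m handwheel '[{"jaw":1,"xyz":[0,0,-0.003],"angular":[0,0,0]},{"jaw":1,"xyz":[0,0,-0.003],"angular":[0,0,0]},{"jaw":1,"xyz":[0,0,0],"angular":[0,0,0]}]'
```

```text
time_s: 5.92
eef_pos: [0.5227, -0.106, 0.0356]
eef_rot: [0.887, 0.462, 0.001, 0.001]
force: [-0.5, -1.0, 0.6]
width: 0.0003
gripper_force: 0.0
time_s: 6.33
eef_pos: [0.5211, -0.1047, 0.018]
eef_rot: [0.888, 0.461, -0.001, -0.001]
force: [0.1, -0.3, 0.4]
width: 0.0005
gripper_force: 0.0
time_s: 6.58
eef_pos: [0.5214, -0.1049, 0.0124]
eef_rot: [0.888, 0.461, -0.0, -0.0]
force: [-0.8, 0.5, 0.2]
width: 0.0006
gripper_force: 0.0
```

The reported z of 0.012 is below the base top and there's still no contact, which confirms the offset. A little deeper, then push.

```bash
python3 -m handwheel '[{"jaw":1,"xyz":[0,0,-0.002],"angular":[0,0,0]},{"jaw":1,"xyz":[0,0,-0.002],"angular":[0,0,0]},{"jaw":1,"xyz":[0,0,0],"angular":[0,0,0]}]'
python3 arc.py 12 .03
```

```text
time_s: 6.83
eef_pos: [0.5216, -0.105, 0.0086]
eef_rot: [0.888, 0.461, -0.0, -0.0]
force: [0.2, -0.1, 0.6]
width: 0.0007
gripper_force: 0.0
r 0.11512344162494013 phi -125.25231272932781
[[-28, 20], [-27, 21], [-27, 22], [-26, 23], [-25, 24], [-24, 24], [-24, 25], [-23, 26], [-22, 26], [-21, 27], [-21, 28], [-20, 28]]
```

```bash
python3 -m handwheel '[{"jaw":1,"xyz":[-0.0028,0.0020,0],"angular":[0,0,-0.03]},{"jaw":1,"xyz":[-0.0027,0.0021,0],"angular":[0,0,-0.03]},{"jaw":1,"xyz":[-0.0027,0.0022,0],"angular":[0,0,-0.03]},{"jaw":1,"xyz":[-0.0026,0.0023,0],"angular":[0,0,-0.03]}]'
python3 -m handwheel '[{"jaw":1,"xyz":[-0.0025,0.0024,0],"angular":[0,0,-0.03]},{"jaw":1,"xyz":[-0.0024,0.0024,0],"angular":[0,0,-0.03]}]'
python3 -m handwheel '[{"jaw":1,"xyz":[-0.0024,0.0025,0],"angular":[0,0,-0.03]},{"jaw":1,"xyz":[-0.0023,0.0026,0],"angular":[0,0,-0.03]}]'
python3 -c "
from h import *
print(np.round(notches(),1).tolist())"; python3 arc.py 12 .03
```

```text
time_s: 7.17
eef_pos: [0.5111, -0.0967, 0.0091]
eef_rot: [0.914, 0.406, 0.0, 0.0]
force: [1.0, -2.7, -0.7]
width: 0.0005
gripper_force: 1.3
time_s: 7.33
eef_pos: [0.5063, -0.0922, 0.0091]
eef_rot: [0.926, 0.379, 0.0, 0.001]
force: [0.8, -3.0, -1.7]
width: 0.0006
gripper_force: 1.5
time_s: 7.5
eef_pos: [0.5016, -0.0872, 0.0091]
eef_rot: [0.937, 0.351, 0.0, 0.001]
force: [0.1, -3.4, -2.0]
width: 0.0008
gripper_force: 1.5
[[39.5, 56.5], [95.0, 120.5], [160.0, 176.0], [187.5, 188.0], [206.5, 215.5], [280.0, 296.5], [40.0, 55.5], [95.0, 120.0], [160.5, 166.0], [170.0, 174.5], [179.5, 186.0], [206.0, 218.5], [280.5, 296.0], [42.0, 54.5], [94.5, 120.5], [162.0, 174.0], [176.5, 183.5], [212.0, 222.5], [258.0, 270.0], [281.5, 295.0]]
r 0.11521642744955181 phi -138.99848060437344
[[-22, 27], [-21, 27], [-21, 28], [-20, 28], [-19, 29], [-18, 30], [-17, 30], [-16, 31], [-15, 31], [-14, 31], [-13, 32], [-12, 32]]
```

It turns: the plate has gone about 7° at around 3 N. Continuing at the same pace.

```bash
python3 -m handwheel '[{"jaw":1,"xyz":[-0.0022,0.0027,0],"angular":[0,0,-0.03]},{"jaw":1,"xyz":[-0.0021,0.0027,0],"angular":[0,0,-0.03]},{"jaw":1,"xyz":[-0.0021,0.0028,0],"angular":[0,0,-0.03]},{"jaw":1,"xyz":[-0.0020,0.0028,0],"angular":[0,0,-0.03]},{"jaw":1,"xyz":[-0.0019,0.0029,0],"angular":[0,0,-0.03]},{"jaw":1,"xyz":[-0.0018,0.0030,0],"angular":[0,0,-0.03]},{"jaw":1,"xyz":[-0.0017,0.0030,0],"angular":[0,0,-0.03]},{"jaw":1,"xyz":[-0.0016,0.0031,0],"angular":[0,0,-0.03]},{"jaw":1,"xyz":[-0.0015,0.0031,0],"angular":[0,0,-0.03]},{"jaw":1,"xyz":[-0.0014,0.0031,0],"angular":[0,0,-0.03]},{"jaw":1,"xyz":[-0.0013,0.0032,0],"angular":[0,0,-0.03]},{"jaw":1,"xyz":[-0.0012,0.0032,0],"angular":[0,0,-0.03]}]'
python3 arc.py 12 .03
```

```text
time_s: 8.55
eef_pos: [0.4804, -0.0513, 0.0091]
eef_rot: [0.984, 0.178, -0.0, 0.0]
force: [-1.5, -4.1, 0.8]
width: 0.0005
gripper_force: 1.6
r 0.11489790494070434 phi -159.44728958065957
[[-12, 32], [-11, 33], [-10, 33], [-9, 33], [-8, 34], [-7, 34], [-6, 34], [-5, 34], [-4, 34], [-3, 34], [-2, 34], [-1, 34]]
```

```bash
python3 -m handwheel '[{"jaw":1,"xyz":[-0.0012,0.0032,0],"angular":[0,0,-0.03]},{"jaw":1,"xyz":[-0.0011,0.0033,0],"angular":[0,0,-0.03]},{"jaw":1,"xyz":[-0.0010,0.0033,0],"angular":[0,0,-0.03]},{"jaw":1,"xyz":[-0.0009,0.0033,0],"angular":[0,0,-0.03]},{"jaw":1,"xyz":[-0.0008,0.0034,0],"angular":[0,0,-0.03]},{"jaw":1,"xyz":[-0.0007,0.0034,0],"angular":[0,0,-0.03]},{"jaw":1,"xyz":[-0.0006,0.0034,0],"angular":[0,0,-0.03]},{"jaw":1,"xyz":[-0.0005,0.0034,0],"angular":[0,0,-0.03]},{"jaw":1,"xyz":[-0.0004,0.0034,0],"angular":[0,0,-0.03]},{"jaw":1,"xyz":[-0.0003,0.0034,0],"angular":[0,0,-0.03]}]'
python3 - <<'E'
from h import *
d=imaging.get_image("top"); im,A=rect(d,.081,(.588,-.011),.12,2500)
cv2.imwrite("pics/z2.png",cv2.convertScaleAbs(im,alpha=1.8)[:,:,::-1])
g=plate(d,(.588,-.011)); print([np.round(prof(g[2],g[1],(.588,-.011),r),1).tolist() for r in(.1,.122)])
E
python3 arc.py 12 .03
```

```text
time_s: 9.38
eef_pos: [0.4728, -0.0177, 0.009]
eef_rot: [1.0, 0.029, -0.0, 0.0]
force: [-1.4, -3.8, 0.6]
width: 0.0006
gripper_force: 1.7
[[[2.5, 6.5], [12.5, 17.5], [57.0, 83.0], [121.0, 129.0], [129.5, 137.5], [142.5, 150.0], [225.0, 227.0], [242.5, 248.0], [253.5, 258.0], [298.0, 321.5]], [[8.0, 12.0], [56.5, 83.0], [127.0, 153.0], [162.0, 170.0], [170.5, 171.0], [219.0, 221.0], [232.5, 234.0], [247.5, 251.5], [297.0, 322.0]]]
r 0.11542454433092367 phi -176.93810398195168
[[-1, 35], [0, 35], [1, 35], [2, 35], [3, 34], [4, 34], [5, 34], [6, 34], [7, 34], [8, 34], [9, 33], [10, 33]]
```

View pics/z2.png

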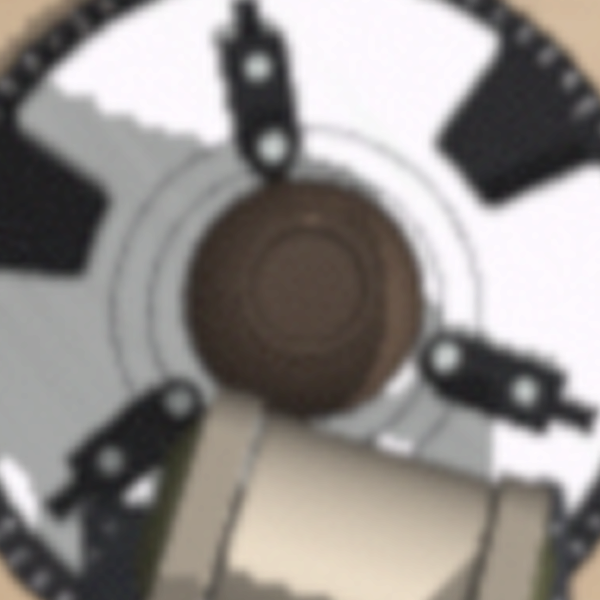

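The pads show as round ends at (272,148), (447,356) and (180,402), about 62.6 mm from the axis, so plate ≈ 0.96. The last 0.2 rad goes in small portions, watching force.

```bash
python3 -m handwheel '[{"jaw":1,"xyz":[-0.0001,0.0035,0],"angular":[0,0,-0.03]},{"jaw":1,"xyz":[0,0.0035,0],"angular":[0,0,-0.03]},{"jaw":1,"xyz":[0.0001,0.0035,0],"angular":[0,0,-0.03]}]'
python3 -m handwheel '[{"jaw":1,"xyz":[0.0002,0.0035,0],"angular":[0,0,-0.03]}]'
python3 -m handwheel '[{"jaw":1,"xyz":[0.0003,0.0035,0],"angular":[0,0,-0.03]}]'
python3 - <<'E'
from h import *
d=imaging.get_image("top"); g=plate(d,(.588,-.011)); print([np.round([e for e in prof(g[2],g[1],(.588,-.011),r) if 20<np.ptp(e)<30],1).tolist() for r in(.1,.108,.122)])
print(manip.observe()["force"])
E
python3 arc.py 6 .02
```

```text
time_s: 9.68
eef_pos: [0.4726, -0.0072, 0.009]
eef_rot: [1.0, -0.016, -0.0, 0.0]
force: [-3.6, -3.7, 2.4]
width: 0.0001
gripper_force: 2.1
time_s: 9.77
eef_pos: [0.4728, -0.0037, 0.009]
eef_rot: [1.0, -0.031, -0.001, 0.0]
force: [-2.4, -3.4, 1.8]
width: 0.0008
gripper_force: 2.0
time_s: 9.85
eef_pos: [0.473, -0.0002, 0.009]
eef_rot: [0.999, -0.046, -0.001, 0.0]
force: [-4.0, -3.2, 1.8]
width: 0.0003
gripper_force: 2.1
[[[48.0, 74.0], [112.5, 137.5], [289.0, 312.5]], [[48.5, 74.0], [113.0, 139.5], [288.5, 312.5]], [[49.0, 74.5], [118.5, 142.5], [288.5, 313.0]]]
[-1.94771201 -1.67015778  0.97227738]
r 0.1154500331475597 phi 174.36551912655662
[[3, 23], [4, 23], [4, 23], [5, 23], [5, 22], [5, 22]]
```

```bash
python3 -m handwheel '[{"jaw":1,"xyz":[0.0003,0.0023,0],"angular":[0,0,-0.02]},{"jaw":1,"xyz":[0.0004,0.0023,0],"angular":[0,0,-0.02]}]'
python3 -m handwheel '[{"jaw":1,"xyz":[0.0004,0.0023,0],"angular":[0,0,-0.02]}]'
python3 -m handwheel '[{"jaw":1,"xyz":[0.0005,0.0023,0],"angular":[0,0,-0.02]}]'
cat > look.py <<'E'
from h import *
d=imaging.get_image("top"); g=plate(d,(.588,-.011)); print([np.round([e for e in prof(g[2],g[1],(.588,-.011),r) if 20<np.ptp(e)<30],1).tolist() for r in(.1,.108,.122)])
print(manip.observe()["force"])
E
python3 look.py;python3 arc.py 6 .02
```

```text
time_s: 10.07
eef_pos: [0.4736, 0.0044, 0.0089]
eef_rot: [0.998, -0.065, -0.001, 0.0]
force: [-4.9, -4.0, 2.3]
width: 0.0005
gripper_force: 2.6
time_s: 10.15
eef_pos: [0.4739, 0.0066, 0.0089]
eef_rot: [0.997, -0.075, -0.001, 0.0]
force: [-5.3, -3.9, 2.9]
width: 0.0005
gripper_force: 2.9
time_s: 10.23
eef_pos: [0.4743, 0.0089, 0.0089]
eef_rot: [0.996, -0.085, -0.001, 0.0]
force: [-6.1, -4.7, 3.4]
width: 0.0006
gripper_force: 3.2
[[[44.5, 69.5], [107.5, 129.5], [284.5, 307.5]], [[44.5, 69.5], [109.0, 132.5], [284.0, 308.0]], [[44.0, 70.0], [114.0, 136.5], [284.0, 308.0]]]
[-3.41968512 -2.77617635  2.02741703]
r 0.11549431715224612 phi 169.92472487952546
[[5, 23], [6, 22], [6, 22], [6, 22], [7, 22], [7, 22]]
```

```bash
python3 -m handwheel '[{"jaw":1,"xyz":[0.0005,0.0023,0],"angular":[0,0,-0.02]},{"jaw":1,"xyz":[0,0,0],"angular":[0,0,0]}]'
python3 -m handwheel '[{"jaw":1,"xyz":[-0.0005,-0.0025,0],"angular":[0,0,0.02]},{"jaw":1,"xyz":[-0.0005,-0.0025,0],"angular":[0,0,0.02]},{"jaw":1,"xyz":[-0.0005,-0.0025,0],"angular":[0,0,0.02]},{"jaw":1,"xyz":[0,0,0],"angular":[0,0,0]}]'
python3 look.py
```

```text
time_s: 10.45
eef_pos: [0.4747, 0.0113, 0.0089]
eef_rot: [0.995, -0.095, -0.001, 0.0]
force: [-4.6, -4.0, 2.7]
width: 0.0007
gripper_force: 2.6
time_s: 10.78
eef_pos: [0.4743, 0.0037, 0.009]
eef_rot: [0.998, -0.065, 0.0, -0.0]
force: [0.1, -0.1, 0.2]
width: 0.0006
gripper_force: 0.0
[[[45.5, 70.5], [108.5, 134.0], [285.0, 308.5]], [[45.5, 70.5], [110.0, 136.5], [285.0, 309.0]], [[45.0, 70.5], [114.5, 140.0], [285.0, 309.0]]]
[-0.26043559  0.19896759 -0.65485193]
```

The plate sprang back about a degree when released, so the pads are loaded near the 5 N holding limit, which is snug. Now straight up and away.

```bash
python3 -m handwheel '[{"jaw":1,"xyz":[0,0,0.01],"angular":[0,0,0]},{"jaw":1,"xyz":[0,0,0.01],"angular":[0,0,0]},{"jaw":1,"xyz":[0,0,0.015],"angular":[0,0,0]},{"jaw":1,"xyz":[0,0,0.02],"angular":[0,0,0]},{"jaw":1,"xyz":[0,0,0.025],"angular":[0,0,0]},{"jaw":1,"xyz":[0,0,0.025],"angular":[0,0,0]},{"jaw":1,"xyz":[0,0,0.025],"angular":[0,0,0]},{"jaw":1,"xyz":[0,0,0.025],"angular":[0,0,0]},{"jaw":1,"xyz":[0,0,0.025],"angular":[0,0,0]},{"jaw":1,"xyz":[0,0,0.025],"angular":[0,0,0]}]'
python3 -m handwheel '[{"jaw":1,"xyz":[-0.01,-0.025,0],"angular":[0,0,0]},{"jaw":1,"xyz":[-0.01,-0.025,0],"angular":[0,0,0]},{"jaw":1,"xyz":[-0.01,-0.025,0],"angular":[0,0,0]},{"jaw":1,"xyz":[-0.01,-0.025,0],"angular":[0,0,0]},{"jaw":1,"xyz":[-0.01,-0.025,0],"angular":[0,0,0]},{"jaw":1,"xyz":[-0.01,-0.025,0],"angular":[0,0,0]},{"jaw":1,"xyz":[-0.01,-0.025,0],"angular":[0,0,0]},{"jaw":1,"xyz":[-0.01,-0.025,0],"angular":[0,0,0]},{"jaw":1,"xyz":[-0.01,-0.025,0],"angular":[0,0,0]},{"jaw":1,"xyz":[-0.01,-0.025,0],"angular":[0,0,0]},{"jaw":1,"xyz":[0,0,0],"angular":[0,0,0]},{"jaw":1,"xyz":[0,0,0],"angular":[0,0,0]}]'
python3 look.py
python3 - <<'E'
from h import *
d=imaging.get_image("top"); im,A=rect(d,.081,(.588,-.011),.1,3000)
cv2.imwrite("pics/z3.png",cv2.convertScaleAbs(im,alpha=1.6)[:,:,::-1])
E
```

```text
time_s: 11.67
eef_pos: [0.4739, 0.0043, 0.2153]
eef_rot: [0.998, -0.066, 0.0, -0.0]
force: [1.0, 0.2, -0.6]
width: 0.0003
gripper_force: 0.0
time_s: 12.67
eef_pos: [0.3738, -0.2465, 0.2138]
eef_rot: [0.998, -0.067, -0.0, -0.0]
force: [-0.3, 0.7, 0.5]
width: 0.0005
gripper_force: 0.0
[[[46.0, 69.5], [164.5, 189.5], [284.5, 310.0]], [[45.5, 70.0], [165.0, 189.5], [284.5, 310.5]], [[45.0, 70.0], [165.0, 190.0], [284.0, 310.5]]]
[ 0.52026632  0.6040719  -0.32887596]
```

View pics/z3.png

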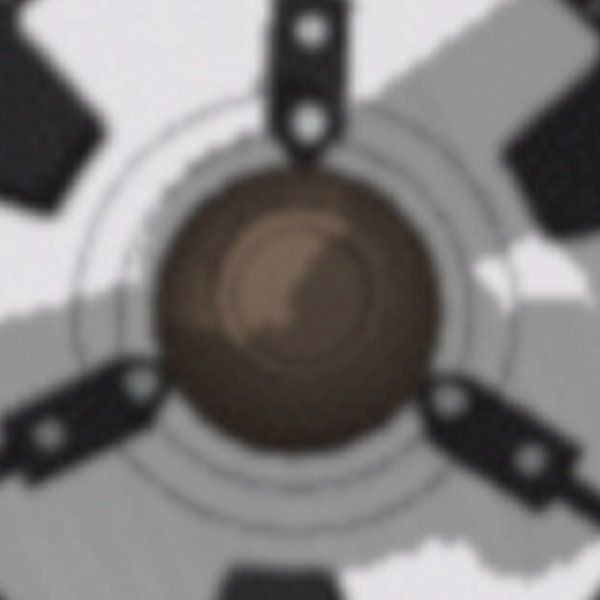

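The final view shows all three pads on the bowl, at (310,123), (140,383) and (450,400), all about 60 mm from the axis. The bowl is centred and the plate is at about 1.17 rad.

```bash
python3 -c "
from station import manip
print(manip.finish_job())"
```

```text
the job is handed in; nothing more can be done
None
```

The plate was turned clockwise to about 1.17 rad, the three pads sit snug on the centred bowl, the finger is out and clear, and the job is handed in at about 12.7 s; the first push passed just above the plate without moving it, and the second, deeper one turned it.

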